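Index the water distributor and open its valve

ROBOT

A 7-joint arm with a two-finger parallel gripper is mounted at the origin on the work surface. World frame = base frame: x ahead of the robot, y to its left, z up, the work surface at z = 0. Lengths are in m, angles in degrees, forces in N, time in s.
With the tool pointing down it reaches from about 0.4 to 0.9 m from the base axis. Payload 5.6 kg.
Tool frame: the origin (TCP) lies at the very end of the fingers, on their centre line; the grasp point (between the pads) lies 19 mm behind it; z points along the fingers, y is the line along which they close (so a half turn about z gives the same grasp; the last joint's range is limited). The gripper opens to 92 mm and grips with 3 to 60 N. Pads are 20 mm wide; open, the fingers measure 128 mm over their backs; the gripper's body (75 mm by 189 mm) begins 69 mm behind the grasp point.
Start: joints at [74.313, 26.786, -0.665, 91.828, 0.344, 61.387, -3.226], TCP at [0.149, -0.633, 0.215] pointing down, gripper open.
Joint ranges: [-144.91, 144.91], [-17.63, 115.5], [-89.93, 88.59], [15.96, 139.68], [-74.01, 254.01], [8.47, 105.57], [-167.45, 167.45]. Speed limits (degrees/s): [147.25, 147.25, 180, 180, 180, 180, 180].

INTERFACE

Orientations are given as [roll, pitch, yaw] about the fixed x, y, z axes, in that order (R = Rz(yaw) Ry(pitch) Rx(roll)).
In Python, from cell import env gives the robot as it stands.
- The arm moves only by the tool send_rows, never from a script. Its arguments are lists of equal length, an entry for each row: "delta_rot": the turn, a rotation vector about the world's x, y, z in rad, a list of three; "delta_pos": the shift along the world's x, y, z in cm, a list of three; "jaw": the closure, from 0 (fully open) to 1 (shut). A call has 1 to 20 rows; each row is the pose to reach, as a shift and turn from the pose commanded when the call began; what a row does not reach only later rows make up. A row lasts 1/10 s, in which the tool goes at most 50 mm and 8.59 degrees, less where a joint would pass 70% of its speed; a pose out of reach is approached as far as the arm can. A call with a gripper value outside its range is refused whole. The fingers move at their own pace and stop on an object; the grip force is fixed at half the most. Time passes only in rows, so rows that repeat a pose let the fingers close. It gives the time, the measured TCP pose, the force, the opening and the grip force at its end, in the units of the state.
- env.observe(): the state, without advancing time (a new reading comes with each control period).
- env.read_camera(name): name is "scene" or "top" or "wrist"; returns the picture (400x640x3 uint8, red, green, blue); there is no depth.
- env.camera_model(name): a dict with "fov_y" (degrees; the focal length in pixels is half the picture's height over the tangent of half this angle, whatever the lens; pixels are square), "cx", "cy" (the principal point, pixels), "R" (3x3) and "t" (3): a world point X has camera coordinates R X + t. Camera axes: x right, y down, z forward; pixel columns grow to the right and rows downward; lengths in m; the calibration is good to about 2 mm. A picture is of the moment at which its call begins: read the wrist's pose just before it. camera_model takes no time and is no camera call; for the wrist camera it gives the pose at the moment of the call.
- env.sign_off(): hands the job in; it is judged then, once.
The state is a dict: "t": time; "joint_positions": joint angles; "joint_velocities": joint speeds; "joint_torque": joint torques, N m; "ee_pos": TCP position; "ee_rot": TCP orientation; "ft_force": force on the tool from outside, world axes, zero at the start; "ft_torque": the same for the moment, N m; "gripper_width": finger opening in m; "gripper_force": force on a finger pad.
Only numpy, scipy, OpenCV 4.12 (cv2) and the standard library are available. Lean on these libraries where they do the work, as an engineer would, in place of code of your own. Each camera call takes 0.05 s, during which the arm holds its last target. There are 200 camera calls.

TASK

Send the water to the one outlet of the terrace's water distributor that has a pipe on it: with the lever valve still shut, flick the star wheel on top round clockwise (seen from above) by its lobes with a fingertip until its long pointer lobe has clicked in over the outlet with the elbow pipe, not past it. Then push the valve's lever round with a finger to its stop, so that it lies along the supply pipe, fully open. Only push with the fingers: do not pinch the wheel or the lever, and leave the other things where they are.

Things in the scene. Friction and masses are not known exactly. Their poses are not given: they have to be found in the camera images.
- distributor: Water distributor screwed to the coping: grey drum 116 mm wide, lid 120 mm wide with its top 72 mm above the coping, star wheel on top. Origin: on the wheel's axis at the coping; z up, -x towards the robot. Outlets stick out 38 mm up at 0, 60, 120, 180, 240 and 300 degrees (counterclockwise from its x): five with screw caps 26 mm wide, ending 90 mm out; the elbow pipe is at 300.
- wheel_axis (a point): On the vertical axis of the white star wheel, half way up it, 84 mm above the coping; fixed to the distributor. The wheel spans 76 to 92 mm above the coping (its hub cap and rib go to 100): hub of radius 28 mm, six radial lobes 14 mm wide every 60 degrees, five ending round 48 mm from the axis. Clicked in, the lobes stand over the outlets; the pockets between lobes are open outward and upward.
- wheel (a joint): Wheel angle (rad), growing clockwise seen from above; 0 = pointer over the piped outlet. Clicks every 1.047 rad (60 degrees); starts 2 to 4 clicks short (near -2.1, -3.2 or -4.2). Sprung detent: 3 to 5 N at a lobe move it out of a click, half way (30 degrees) it snaps on into the next by itself; let go before half way it springs back, and let go up to 25 degrees past a click it returns to that click.
- pointer_tip (a point): Tip of the pointer on the star wheel: the one long lobe, narrowing in steps (14, 12, 8 mm wide) out to 74 mm from the axis, with a raised rib on top. The point lies half way up the wheel, 84 mm above the coping.
- piped_outlet (a point): Union nut of the only outlet with a pipe, 76 mm from the wheel's axis, 38 mm above the coping; its black elbow pipe goes down into the coping 118 mm from the axis. The pointer must end over it.
- lobe_front: The six leading halves (7 mm) of the wheel's lobes, the sides that go first when it turns clockwise. Origin on the wheel's axis at its underside; turns with the wheel.
- lobe_back: The six trailing halves (7 mm) of the wheel's lobes, the sides to push on. Origin on the wheel's axis at its underside; turns with the wheel.
- lever (a joint): Angle of the valve lever (rad): 0 to 0.1 at the start = shut, square to the supply pipe, pointing along -x of the distributor; 1.571 = fully open at its stop, lying along the supply pipe, pointing along +y of the distributor. It swings clockwise seen from above, takes about 1.5 N at its end, and stays where it is left.
- lever_pivot (a point): On the lever's vertical axis, half way up its flanges, 73 mm above the coping, at x = 0, y = 165 mm of the distributor. Under it a brass ball valve, top at 59 mm, in a steel supply pipe (22 mm wide, top at 49 mm) that runs from the drum along +y of the distributor to y = 289 mm, where it goes down into the coping.
- lever_end (a point): End of the steel lever, 88 mm from its pivot, in the middle of its width, 73 mm above the coping. The lever is 22 mm wide over its two down-turned flanges and spans 66 to 80 mm above the coping; the flanges run from 16 to 90 mm from the pivot.
- flange_in: The lever's flange to push on: on its wheel side (-y of the distributor) when shut. Origin on the lever's axis; turns with it.
- flange_out: The lever's other flange. Origin on the lever's axis; turns with it.
- bowl_low: Bystander: steel bowl, 150 mm across, 55 mm high, in the cedar tray (300 x 200 x 36 mm) on the robot's right. Origin: centre of its underside.
- bowl_top: Bystander: smaller steel bowl, 110 mm across, 48 mm high, stacked in the first. Origin: centre of its underside.
- funnel: Bystander: black plastic funnel standing mouth down in the tray, 96 mm across, 95 mm high. Origin: centre of its mouth, below.
- scraper: Bystander: aluminium pan scraper lying on the coping near the valve, 180 x 75 mm, 14 mm thick. Origin: underside, in the handle, 80 mm from the end of the handle.
- saucer: Bystander: white porcelain saucer, 112 mm across, 18 mm high, on the robot's side of the distributor. Origin: centre of its underside.
- connector: Bystander: brass hose connector standing upright in the far corner between drum and valve, 30 mm across, 40 mm high. Origin: centre of its underside.
- pot: Bystander: terracotta pot with a succulent beyond the distributor, 90 mm across, about 105 mm high. Origin: centre of its underside.

How it is judged (in metres and radians):
On the way, in this order (a step that is already met when the one before it is completed fails the run):
1. the wheel has clicked in with its pointer over the piped outlet, the valve still shut (value of joint wheel between -0.14 and 0.14 rad and value of joint lever below 0.3 rad), for 0.2 s.
2. the valve lever is pushed fully open (value of joint wheel between -0.14 and 0.14 rad and value of joint lever above 1.47 rad), for 0.2 s.
At the end, for the whole second after the job is handed in: The wheel rests in its click with the pointer over the piped outlet (within 0.14 rad), the lever is fully open (within 0.1 rad of its stop), and no other thing has been moved by 20 mm or more (all of step 2 and horizontal distance between pointer_tip and piped_outlet below 0.016 m and velocity of joint lever below 0.05 rad/s and distance of each of bowl_low, bowl_top, funnel, scraper, saucer, connector, pot from where it was at the start of the episode below 0.02 m); the robot touches nothing.
It fails at once if the wheel is clicked past the piped outlet (value of joint wheel above 0.9 rad).
It fails at once if the valve is opened (lever beyond 0.4 rad) before the wheel is in its place (value of joint lever above 0.4 rad and not (value of joint wheel between -0.14 and 0.14 rad)).
It fails at once if the wheel or the lever is pinched (a lobe, or the lever, pressed from both sides at once) ((contact force between the fingers and lobe_front above 2 N and contact force between the fingers and lobe_back above 2 N) or (contact force between the fingers and flange_in above 1.5 N and contact force between the fingers and flange_out above 1.5 N)).
It fails at once if a bystander is pushed about, lifted or carried off (20 mm) (distance of any of bowl_low, bowl_top, funnel, scraper, saucer, connector, pot from where it was at the start of the episode above 0.02 m).
It also fails if it takes over 54 s, if anything falls off the work surface, if the arm or the gripper's body presses on something with over 40 N, if the wrist force passes 120 N, or if a joint passes its speed limit or range.

## Working session

There is one attempt and no reset: what is moved stays moved. The work goes in short steps, Python scripts to look and compute and a tool call to move; the robot and the scene stay as the last step left them, time stands still between calls to the robot, and variables do not carry over. Pictures are saved under pics/ and viewed, at most 10 in all, crops included, and the job is handed in when it is done.

Besides the shell and the picture viewer there is one more tool, called as name(argument=value, ...) on one line, values as JSON. send_rows: Moves the arm, as the interface text tells. Its arguments: {"type":"object","properties":{"delta_rot":{"type":"array","items":{"type":"array","items":{"type":"number"}}},"delta_pos":{"type":"array","items":{"type":"array","items":{"type":"number"}}},"jaw":{"type":"array","items":{"type":"number"}}},"required":["delta_rot","delta_pos","jaw"]}

```bash
mkdir -p pics; python3 - <<'E'
from cell import env
import cv2,json
o=env.observe();print(o)
for n in("scene","top"):
    cv2.imwrite(f"pics/{n}0.png",env.read_camera(n)[:,:,::-1])
    m=env.camera_model(n);print(n,m)
E
```

```text
{'t': 0.0, 'joint_positions': array([74.31170284, 26.83494114, -0.66340856, 91.8838224 ,  0.34605728,
       61.38686762, -3.22559434]), 'joint_velocities': array([ 0.04731718,  0.0186963 ,  0.00565445, -0.00452292, -0.02027611,
       -0.02502335, -0.0394009 ]), 'joint_torque': array([-4.80223189e-04, -5.20572102e+01, -1.26605399e-02, -2.43753129e+01,
       -5.66201471e-02,  1.70908752e-02,  1.49656616e-04]), 'ee_pos': array([ 0.1484632 , -0.63218772,  0.2136314 ]), 'ee_rot': array([-1.79896735e+02,  9.84800175e-03,  1.32209553e+01]), 'ft_force': array([-0.23285044, -0.05535723,  0.20785644]), 'ft_torque': array([-0.03569967,  0.01107603, -0.00171895]), 'gripper_force': 0.0, 'gripper_width': 0.09186886490889595}
scene {'fov_y': 56.11957381128704, 'cx': 324.9723568860846, 'cy': 197.80687022383083, 'R': array([[-0.74829735,  0.66323372, -0.01311924],
       [ 0.35565598,  0.3844198 , -0.85189802],
       [-0.55996419, -0.64213897, -0.52354336]]), 't': array([ 0.49821967, -0.08727838,  1.33548096])}
top {'fov_y': 43.06684019315217, 'cx': 316.21007399341175, 'cy': 202.28801790458016, 'R': array([[ 0.02174346, -0.99948498,  0.02360096],
       [-0.98374272, -0.02559822, -0.1777498 ],
       [ 0.17826239, -0.01935238, -0.98379266]]), 't': array([-0.12106417,  0.59314372,  1.1021993 ])}
```

View pics/top0.png

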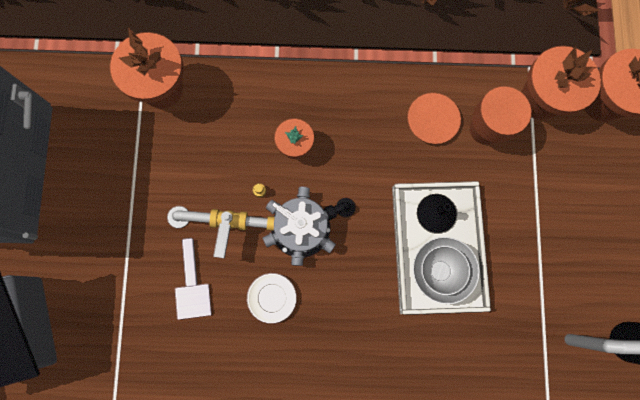

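View pics/scene0.png

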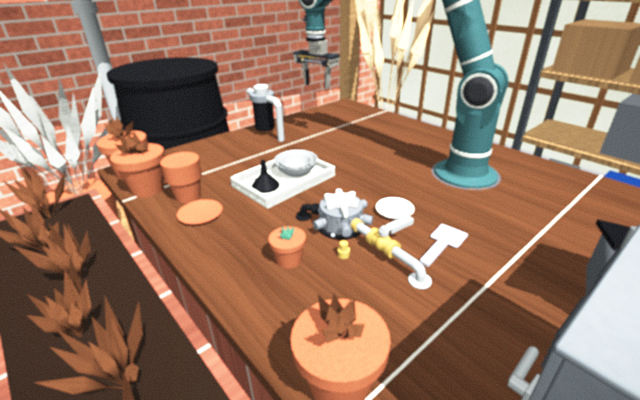

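The top view shows the distributor's wheel at about (302,223), its pointer up-left at (275,205), the elbow right-up at (346,207), the lever running from (228,220) to (220,257), and the saucer at (272,298). The pointer is about 2 clicks short. I'll zoom in.

```bash
cat > h.py <<'E'
from cell import env
import numpy as np,cv2
def ray(m,u,v,z):
    f=200/np.tan(np.radians(m["fov_y"]/2))
    R=np.array(m["R"]);c=-R.T@np.array(m["t"])
    d=R.T@np.array([(u-m["cx"])/f,(v-m["cy"])/f,1]);return c+d*(z-c[2])/d[2]
def proj(m,X):
    f=200/np.tan(np.radians(m["fov_y"]/2));p=np.array(m["R"])@X+m["t"]
    return p[0]/p[2]*f+m["cx"],p[1]/p[2]*f+m["cy"]
E
python3 - <<'E'
from h import *
im=cv2.imread("pics/top0.png");m=env.camera_model("top")
for n,u,v,z in(("hub",302,223,.1),("elbow",346,207,.04),("pipeend",178,216,.045),("pointer",274,205,.092),("levpiv",228,220,.08),("levend",220,257,.08)):print(n,ray(m,u,v,z).round(4))
cv2.imwrite("pics/crop.png",cv2.resize(im[170:320,160:360],None,fx=4,fy=4,interpolation=cv2.INTER_CUBIC))
E
```

```text
hub [ 0.5411 -0.0761  0.1   ]
elbow [ 0.5892 -0.1762  0.04  ]
pipeend [0.5577 0.2067 0.045 ]
pointer [ 0.5806 -0.0134  0.092 ]
levpiv [0.5465 0.0875 0.08  ]
levend [0.4647 0.1006 0.08  ]
```

View pics/crop.png

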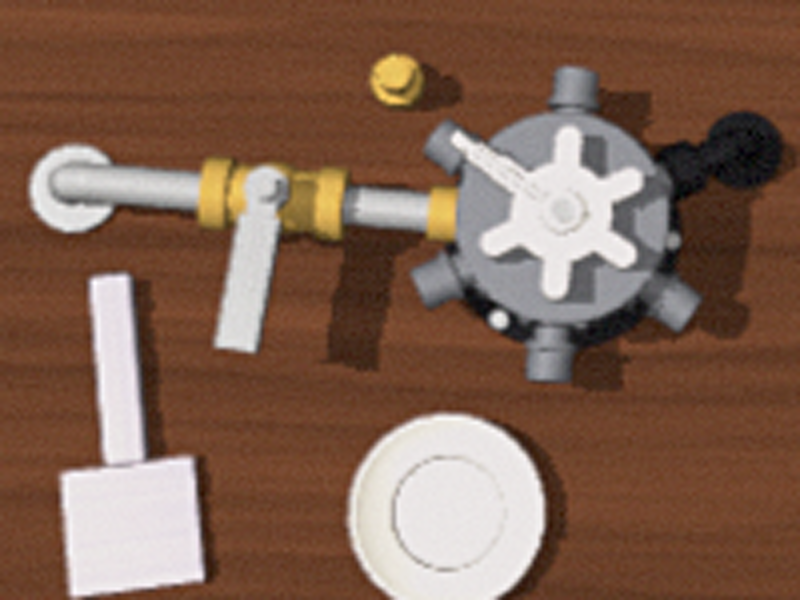

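send_rows(delta_rot=[[0, 0, 0], [0, 0, 1.8], [0, 0, 1.8], [0, 0, 1.8], [0, 0, 1.8], [0, 0, 1.8], [0, 0, 1.8], [0, 0, 1.8], [0, 0, 1.8], [0, 0, 1.8], [0, 0, 1.8], [0, 0, 1.8], [0, 0, 1.8], [0, 0, 1.8], [0, 0, 1.8], [0, 0, 1.8], [0, 0, 1.8], [0, 0, 1.8], [0, 0, 1.8], [0, 0, 1.8]], delta_pos=[[0, 0, 5], [44.5, 58, 5], [44.5, 58, 5], [44.5, 58, 5], [44.5, 58, 5], [44.5, 58, 5], [44.5, 58, 5], [44.5, 58, 5], [44.5, 58, 5], [44.5, 58, 5], [44.5, 58, 5], [44.5, 58, 5], [44.5, 58, 5], [44.5, 58, 5], [44.5, 58, 5], [44.5, 58, 5], [44.5, 58, 5], [44.5, 58, 5], [44.5, 58, 5], [44.5, 58, 5]], jaw=[1, 1, 1, 1, 1, 1, 1, 1, 1, 1, 1, 1, 1, 1, 1, 1, 1, 1, 1, 1])

```text
t: 2.1
ee_pos: [0.593, -0.0548, 0.2645]
ee_rot: [-180.0, 0.0, 116.2]
ft_force: [-0.3, -0.0, 0.1]
gripper_width: 0.0005
gripper_force: 0.0
```

```bash
python3 - <<'E'
from h import *
o=env.observe();print(o["t"],o["ee_pos"],o["ee_rot"],o["gripper_width"],o["joint_positions"].round(1))
m=env.camera_model("wrist");print(m)
im=env.read_camera("wrist")[:,:,::-1];cv2.imwrite("pics/w1.png",im)
np.save("w1.npy",m,allow_pickle=True)
E
```

```text
2.1 [ 0.59300121 -0.05475773  0.26453706] [-1.79953868e+02  4.31993265e-02  1.16193887e+02] 0.00046697492680201425 [ 29.1  23.4 -35.6  94.9  14.6  66.5  16.1]
{'fov_y': 64.31702648463684, 'cx': 324.8986422614853, 'cy': 200.9642966332709, 'R': array([[ 8.97279814e-01,  4.41461566e-01, -7.88120859e-04],
       [ 4.27368576e-01, -8.68185258e-01,  2.52211137e-01],
       [ 1.10657288e-01, -2.26640780e-01, -9.67671908e-01]]), 't': array([-0.50677667, -0.34249199,  0.35908105])}
```

View pics/w1.png

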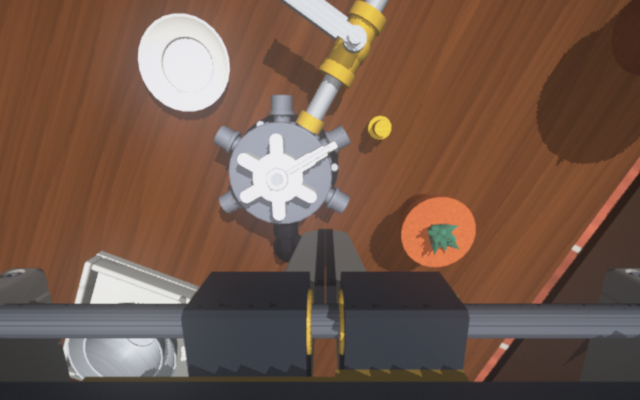

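The wrist view shows the hub cap at (278,179), the pointer tip at (336,145), lobe tips at (276,138), (242,157), (246,199), (279,217) and (311,199), and the lever pivot at (354,38).

```bash
python3 - <<'E'
from h import *
m=np.load("w1.npy",allow_pickle=True).item();t=env.camera_model("top")
h=ray(m,278,179,.1);print("hub w",h.round(4),"top",ray(t,300.75,222.5,.1).round(4))
for u,v in((336,145),(276,138),(242,157),(246,199),(279,217),(311,199)):
    p=ray(m,u,v,.092)-h;print(np.degrees(np.arctan2(p[1],p[0])).round(1),np.hypot(*p[:2]).round(4))
pv=ray(t,226.75,216.75,.084);print("piv w",ray(m,354,38,.084).round(4),"top",pv.round(4))
for q in(pv,):
  d=q-ray(t,300.75,222.5,.1);print("yaw",np.degrees(np.arctan2(d[1],d[0]))-90,np.hypot(*d[:2]))
e=ray(t,160+235/4,170+350/4,.08);print("lev end",e.round(4),np.degrees(np.arctan2(*(e-pv)[1::-1])),np.hypot(*(e-pv)[:2]))
E
```

```text
hub w [ 0.544  -0.0707  0.1   ] top [ 0.5421 -0.0733  0.1   ]
55.8 0.071
118.5 0.0424
176.2 0.0449
-121.2 0.0445
-66.0 0.0449
-8.6 0.042
piv w [0.553  0.0901 0.084 ] top [0.553 0.09  0.084]
yaw -3.8256365651643165 0.16374303275387495
lev end [0.4635 0.1033 0.08  ] 171.5935036200125 0.09047271740139347
```

```bash
python3 - <<'E'
from h import *
m=np.load("w1.npy",allow_pickle=True).item()
X=np.array([.593,-.0548,.2645]);print(proj(m,X),np.array(m["R"])@X+m["t"])
im=cv2.imread("pics/w1.png");cv2.imwrite("pics/c2.png",cv2.resize(im[200:300,260:390],None,fx=6,fy=6,interpolation=cv2.INTER_CUBIC))
E
```

```text
(np.float64(326.4959325671877), np.float64(245.25314364707197)) [0.00090971 0.02522398 0.18117152]
```

View pics/c2.png

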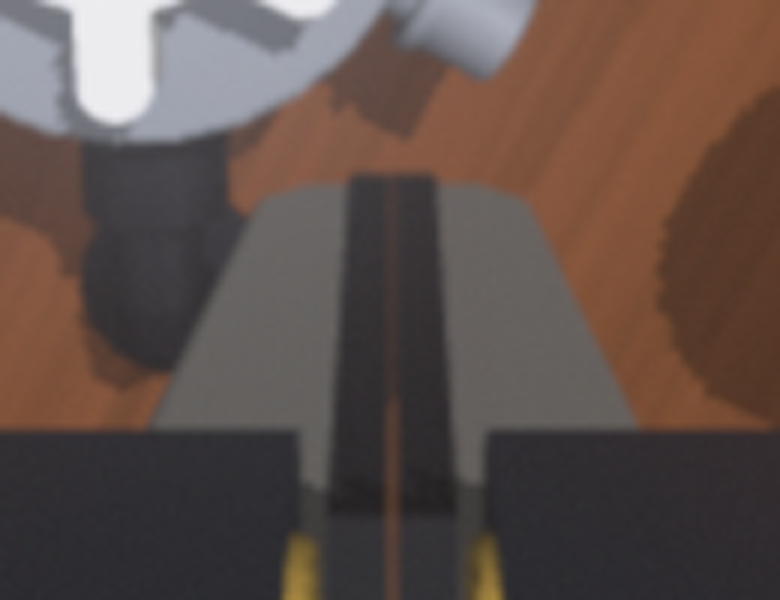

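send_rows(delta_rot=[[0, 0, 0], [0, 0, 0], [0, 0, 0], [0, 0, 0], [0, 0, 0], [0, 0, 0], [0, 0, 0], [0, 0, 0], [0, 0, 0]], delta_pos=[[-0.5, 0.3, -4], [-0.5, 0.3, -8], [-0.5, 0.3, -12], [-0.5, 0.3, -14.5], [-0.5, 0.3, -15.5], [-0.5, 0.3, -15.5], [-0.5, 0.3, -15.5], [-0.5, 0.3, -15.5], [-0.5, 0.3, -15.5]], jaw=[1, 1, 1, 1, 1, 1, 1, 1, 1])

```text
t: 3.05
ee_pos: [0.5896, -0.0499, 0.111]
ee_rot: [179.9, 0.1, 116.3]
ft_force: [-0.3, -0.3, 0.6]
gripper_width: 0.0008
gripper_force: 0.0
```

```bash
python3 - <<'E'
from h import *
o=env.observe();print(o["t"],o["ee_pos"],o["ee_rot"])
m=env.camera_model("wrist");im=env.read_camera("wrist")[:,:,::-1]
h=np.array([.5425,-.073,.1])
print(proj(m,h),proj(m,o["ee_pos"]))
cv2.imwrite("pics/w2.png",im);np.save("w2.npy",m,allow_pickle=True)
E
```

```text
3.05 [ 0.58955513 -0.04991139  0.11103565] [1.79882402e+02 8.97864858e-02 1.16342907e+02]
(np.float64(239.448973140611), np.float64(237.858053101041)) (np.float64(326.57025101340747), np.float64(245.17700755986203))
```

View pics/w2.png

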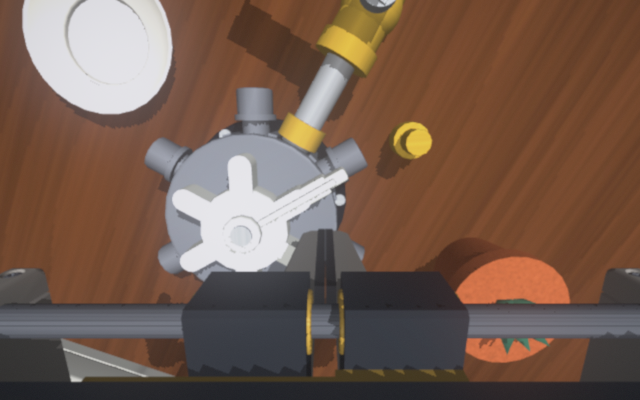

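The wrist view shows the hub cap at (241,236), against a prediction of (239,238). The finger (326,245) is over the pocket ahead of the pointer.

send_rows(delta_rot=[[0, 0, 0], [0, 0, 0], [0, 0, 0], [0, 0, 0], [0, 0, 0]], delta_pos=[[0, 0, -1], [0, 0, -2], [0, 0, -3], [0, 0, -3], [0, 0, -3]], jaw=[1, 1, 1, 1, 1])

```text
t: 3.6
ee_pos: [0.5883, -0.0496, 0.0789]
ee_rot: [-180.0, -0.0, 116.4]
ft_force: [1.2, -0.7, -0.6]
gripper_width: 0.0005
gripper_force: 0.0
```

send_rows(delta_rot=[[0, 0, -0.105], [0, 0, -0.209], [0, 0, -0.314], [0, 0, -0.419], [0, 0, -0.524], [0, 0, -0.628], [0, 0, -0.733], [0, 0, -0.838], [0, 0, -0.942], [0, 0, -1.047], [0, 0, -1.047], [0, 0, -1.047], [0, 0, -1.047]], delta_pos=[[0.21, -0.5, 0], [0.37, -1.01, 0], [0.47, -1.54, 0], [0.52, -2.08, 0], [0.51, -2.62, 0], [0.44, -3.15, 0], [0.32, -3.68, 0], [0.14, -4.19, 0], [-0.08, -4.68, 0], [-0.36, -5.14, 0], [-0.36, -5.14, 0], [-0.36, -5.14, 0], [-0.36, -5.14, 0]], jaw=[1, 1, 1, 1, 1, 1, 1, 1, 1, 1, 1, 1, 1])

```text
t: 4.9
ee_pos: [0.5854, -0.1007, 0.0798]
ee_rot: [180.0, -0.0, 56.5]
ft_force: [0.3, 0.1, 0.0]
gripper_width: 0.0005
gripper_force: 0.0
```

```bash
python3 - <<'E'
from h import *
o=env.observe();print(o["t"],o["ee_pos"],o["ee_rot"],o["ft_force"])
m=env.camera_model("wrist");im=env.read_camera("wrist")[:,:,::-1]
for a in (56,-4,-64):
  print(a,proj(m,np.array([.543+.072*np.cos(np.radians(a)),-.0717+.072*np.sin(np.radians(a)),.095])))
cv2.imwrite("pics/w3.png",im)
E
```

```text
4.9 [ 0.58535989 -0.10067193  0.07976568] [ 1.79985759e+02 -2.89306817e-02  5.64932882e+01] [0.34879199 0.0570222  0.0436301 ]
56 (np.float64(215.814497649965), np.float64(110.85689485168389))
-4 (np.float64(347.76835853968964), np.float64(187.71507681784132))
-64 (np.float64(344.2738869945454), np.float64(315.59926828770233))
```

View pics/w3.png

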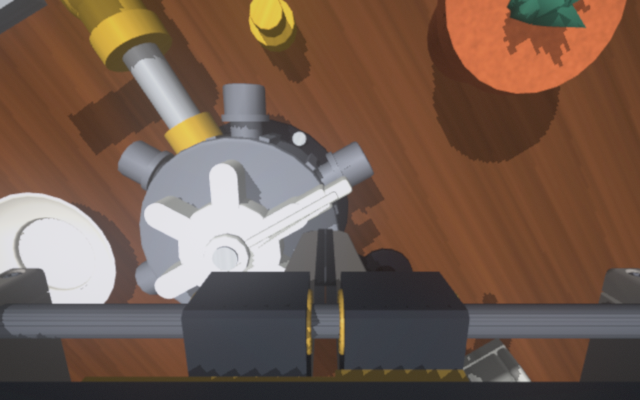

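The pointer tip is at (350,185), matching the first click (predicted 348,188), with no residual force. On to the second click.

send_rows(delta_rot=[[0, 0, -0.105], [0, 0, -0.209], [0, 0, -0.314], [0, 0, -0.419], [0, 0, -0.524], [0, 0, -0.628], [0, 0, -0.733], [0, 0, -0.838], [0, 0, -0.942], [0, 0, -1.047], [0, 0, -1.047], [0, 0, -1.047], [0, 0, -1.047]], delta_pos=[[-0.32, -0.43, 0], [-0.69, -0.82, 0], [-1.1, -1.18, 0], [-1.54, -1.49, 0], [-2.01, -1.75, 0], [-2.51, -1.96, 0], [-3.02, -2.12, 0], [-3.55, -2.22, 0], [-4.09, -2.27, 0], [-4.63, -2.26, 0], [-4.63, -2.26, 0], [-4.63, -2.26, 0], [-4.63, -2.26, 0]], jaw=[1, 1, 1, 1, 1, 1, 1, 1, 1, 1, 1, 1, 1])

```text
t: 6.25
ee_pos: [0.5392, -0.1236, 0.0796]
ee_rot: [-180.0, -0.0, -3.5]
ft_force: [-0.1, 1.0, -0.0]
gripper_width: 0.0005
gripper_force: 0.0
```

send_rows(delta_rot=[[0, 0, 0], [0, 0, 0], [0, 0, 0], [0, 0, 0], [0, 0, 0]], delta_pos=[[0, 0, 2], [0, 0, 5], [0, 0, 9], [0, 0, 9], [0, 0, 9]], jaw=[1, 1, 1, 1, 1])

```text
t: 6.75
ee_pos: [0.5394, -0.1239, 0.1704]
ee_rot: [180.0, -0.1, -3.6]
ft_force: [-1.0, -0.2, -0.0]
gripper_width: 0.0001
gripper_force: 0.0
```

```bash
python3 - <<'E'
from h import *
o=env.observe();print(o["t"],o["ee_pos"],o["ee_rot"],o["ft_force"],o["joint_positions"].round(1))
m=env.camera_model("wrist");im=env.read_camera("wrist")[:,:,::-1]
for a in (56,-4,-64,-124):
  print(a,proj(m,np.array([.543+.072*np.cos(np.radians(a)),-.0717+.072*np.sin(np.radians(a)),.095])))
t=env.read_camera("top")[:,:,::-1]
T=env.camera_model("top");print([proj(T,np.array([.543+.072*np.cos(np.radians(a)),-.0717+.072*np.sin(np.radians(a)),.095])) for a in(-64,)])
c=cv2.resize(t[170:280,190:360],(618,400));cv2.imwrite("pics/w4.png",np.vstack([cv2.resize(im,(480,300)),cv2.resize(c,(480,300))]))
E
```

```text
6.75 [ 0.53941267 -0.12390202  0.17041464] [ 1.79987327e+02 -1.20981169e-01 -3.56944506e+00] [-1.01606652 -0.15559259 -0.02063153] [ 10.6  20.5  -1.4 107.9   0.6  51.5 -84.7]
56 (np.float64(175.04649377397334), np.float64(163.06779258042735))
-4 (np.float64(253.78566475099012), np.float64(115.29846759837518))
-64 (np.float64(336.9545824330437), np.float64(164.2908265287245))
-124 (np.float64(335.4714838229813), np.float64(251.05163954448525))
[(np.float64(329.86858683246305), np.float64(208.89912152148702))]
```

View pics/w4.png

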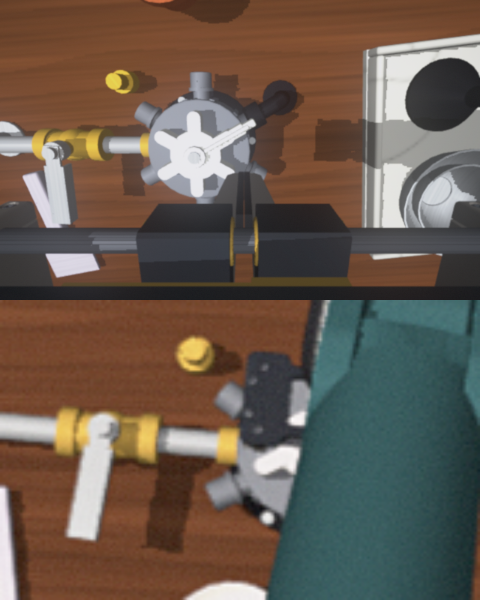

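The wrist picture has the pointer tip at about (338,163) full-scale, which matches the piped outlet (337,164). The lever is still shut. Next, the lever.

send_rows(delta_rot=[[0, 0, 1.67], [0, 0, 1.67], [0, 0, 1.67], [0, 0, 1.67], [0, 0, 1.67], [0, 0, 1.67], [0, 0, 1.67], [0, 0, 1.67], [0, 0, 1.67], [0, 0, 1.67], [0, 0, 1.67], [0, 0, 1.67], [0, 0, 1.67], [0, 0, 1.67], [0, 0, 1.67], [0, 0, 1.67], [0, 0, 1.67], [0, 0, 1.67], [0, 0, 1.67]], delta_pos=[[-5.2, 19, 0], [-5.2, 19, 0], [-5.2, 19, 0], [-5.2, 19, 0], [-5.2, 19, 0], [-5.2, 19, 0], [-5.2, 19, 0], [-5.2, 19, 0], [-5.2, 19, 0], [-5.2, 19, 0], [-5.2, 19, 0], [-5.2, 19, 0], [-5.2, 19, 0], [-5.2, 19, -3], [-5.2, 19, -6], [-5.2, 19, -8.5], [-5.2, 19, -9.9], [-5.2, 19, -9.9], [-5.2, 19, -9.9]], jaw=[1, 1, 1, 1, 1, 1, 1, 1, 1, 1, 1, 1, 1, 1, 1, 1, 1, 1, 1])

```text
t: 8.75
ee_pos: [0.4871, 0.0665, 0.071]
ee_rot: [180.0, -0.0, 92.0]
ft_force: [0.3, -0.7, -0.7]
gripper_width: 0.0005
gripper_force: 0.0
```

send_rows(delta_rot=[[0, 0, -0.105], [0, 0, -0.209], [0, 0, -0.314], [0, 0, -0.419], [0, 0, -0.524], [0, 0, -0.628], [0, 0, -0.733], [0, 0, -0.838], [0, 0, -0.942], [0, 0, -1.047], [0, 0, -1.152], [0, 0, -1.257], [0, 0, -1.361], [0, 0, -1.466], [0, 0, -1.571], [0, 0, -1.676], [0, 0, -1.676], [0, 0, -1.676]], delta_pos=[[-0.21, 0.7, 0], [-0.35, 1.42, 0], [-0.42, 2.15, 0], [-0.4, 2.88, 0], [-0.31, 3.61, 0], [-0.15, 4.32, 0], [0.09, 5.01, 0], [0.4, 5.68, 0], [0.78, 6.3, 0], [1.22, 6.89, 0], [1.72, 7.43, 0], [2.27, 7.91, 0], [2.87, 8.33, 0], [3.51, 8.68, 0], [4.19, 8.97, 0], [4.89, 9.18, 0], [4.89, 9.18, 0], [4.89, 9.18, 0]], jaw=[1, 1, 1, 1, 1, 1, 1, 1, 1, 1, 1, 1, 1, 1, 1, 1, 1, 1])

```text
t: 10.55
ee_pos: [0.5362, 0.1583, 0.0716]
ee_rot: [-180.0, -0.1, -3.8]
ft_force: [-0.1, -0.6, -0.4]
gripper_width: 0.0007
gripper_force: 0.0
```

send_rows(delta_rot=[[0, 0, 0], [0, 0, 0], [0, 0, 0], [0, 0, 0]], delta_pos=[[0.1, 0, 0], [0.2, 0, 0], [0.3, 0, 0], [0.3, 0, 0]], jaw=[1, 1, 1, 1])

```text
t: 10.95
ee_pos: [0.537, 0.1579, 0.0705]
ee_rot: [180.0, 0.2, -3.9]
ft_force: [-5.1, -0.0, 3.4]
gripper_width: 0.0006
gripper_force: 2.6
```

send_rows(delta_rot=[[0, 0, 0], [0, 0, 0], [0, 0, 0], [0, 0, 0], [0, 0, 0], [0, 0, 0], [0, 0, 0], [0, 0, 0], [0, 0, 0], [0, 0, 0], [0, 0, 0], [0, 0, 0]], delta_pos=[[0.15, 0, 0], [0.15, 0, 0], [-1, 0, 0], [-3, 0, 0], [-3.5, 0, 2], [-4, 0, 6], [-5, 0, 10], [-7, 0, 14], [-10, 0, 16], [-12, 0, 16], [-12, 0, 16], [-12, 0, 16]], jaw=[1, 1, 1, 1, 1, 1, 1, 1, 1, 1, 1, 1])

```text
t: 12.15
ee_pos: [0.4191, 0.1579, 0.2308]
ee_rot: [-180.0, -0.1, -4.0]
ft_force: [-0.2, 0.5, 0.7]
gripper_width: 0.0008
gripper_force: 0.0
```

```bash
python3 - <<'E'
from h import *
o=env.observe();print(o["t"],o["ee_pos"],o["ft_force"])
im=env.read_camera("wrist")[:,:,::-1]
t=env.read_camera("top")[:,:,::-1]
cv2.imwrite("pics/w5.png",np.vstack([cv2.resize(im,(480,300)),cv2.resize(t[170:280,190:360],(464,300)).copy() if 0 else cv2.resize(t[165:285,165:357],(480,300))]))
E
```

```text
12.15 [0.41914071 0.15788174 0.23082862] [-0.15303752  0.46330444  0.6850935 ]
```

View pics/w5.png

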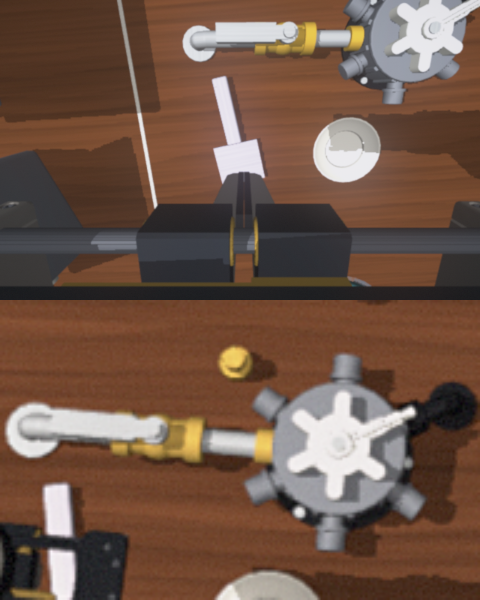

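The lever lies along the pipe, the pointer is over the elbow outlet, and the bystanders in view (saucer, scraper, connector) stand where they were.

```bash
python3 -c "
from cell import env;print(env.sign_off())"
```

```text
the job is handed in; nothing more can be done
None
```

The job is handed in at about 12 s: the wheel went two clicks clockwise to the piped outlet, then the lever was pushed to its stop along the supply pipe; the last pictures show both in place, but no verdict came back.

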